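# Proof-tug a pressed dowel

## Task

Check that the brass dowel is firmly pressed in: grip it and pull it straight up until the green band of its spring gauge shows, and hold that pull for a full second without ever letting the red band show. Then lower it fully home still in the grip, and only then let go; leave the steel dowel alone.

Things in the scene. Friction and masses are not known exactly. Their poses are not given: they have to be found in the camera images.
- brass_dowel (a point): The dowel to test: upright brass (yellow) pin, 20 mm diameter, small dark hole in its top. Of it 50 mm show, 40 to 90 mm above the table when home; this point is their middle (65 mm), z up along it. It is pressed fast into the sleeve of a spring pull gauge bolted to the table: base 70 x 70 x 8 mm, round housing 44 mm diameter to height 36 mm, then the sleeve's steel rim, 38 mm diameter, 4 mm thick.
- brass_gauge (a joint): Rise of the brass dowel with its sleeve, m: 0 home, up positive, stop at 0.022. A spring pulls down: about 6 N to start, plus 0.9 N per mm (16 N in mid-green). The rising sleeve shows between housing and rim: a white band at first, from 6 mm rise also the green band below it (mid-green 11 mm), from 17 mm also the red band (pulled too hard).
- steel_dowel (a point): The bystander: the same pin in bare grey steel on an identical gauge, at least 0.14 m from the brass one, on either side of it. Point and axes as for the brass dowel.
- steel_gauge (a joint): Rise of the steel dowel with its sleeve, m; 0 is home and it must stay there.

How it is judged:
On the way, in this order (a step that is already met when the one before it is completed fails the run):
1. the brass dowel is gripped and pulled until the green band shows, and held there for a second (value of joint brass_gauge between 0.006 and 0.0175 m and contact force between the fingers and anything else above 1 N and distance between the grasp point and brass_dowel below 0.06 m), for 0.8 s.
2. the brass dowel is lowered home (within 2.5 mm) while still in the grip (value of joint brass_gauge below 0.0025 m and contact force between the fingers and anything else above 1 N and distance between the grasp point and brass_dowel below 0.06 m), for 0.05 s.
At the end, for the whole second after the job is handed in: The brass dowel has been held in the green for a second and lowered while gripped; at the end both dowels are home within 2 mm and at rest, released (value of joint each of brass_gauge, steel_gauge below 0.002 m and velocity of joint brass_gauge below 0.01 m/s); the robot touches nothing.
It fails at once if the red band of the brass dowel's gauge shows (rise over 17.5 mm): pulled too hard (value of joint brass_gauge above 0.0175 m).
It fails at once if the steel dowel is pulled up (by more than 3 mm) (value of joint steel_gauge above 0.003 m).
It also fails if it takes over 29 s, if anything falls off the work surface, if the arm or the gripper's body presses on something with over 40 N, if the wrist force passes 120 N, or if a joint passes its speed limit or range.

## Robot

A 7-joint arm with a two-finger parallel gripper is mounted at the origin on a cart in front of the work surface, level with it; the furniture and walls round the work are solid. World frame = base frame: x ahead of the robot, y to its left, z up, the work surface at z = 0. Lengths are in m, angles in rad, forces in N, time in s.
With the tool pointing down it reaches from about 0.4 to 0.85 m from the base axis. Payload 4.5 kg.
Tool frame: the origin (TCP) lies midway between the tips of the shut fingers; the grasp point (between the pads) lies 19 mm behind it; z points along the fingers, y is the direction in which the jaws open and shut (so a half turn about z gives the same grasp; the last joint's range is limited). The gripper opens to 88 mm and grips with 3 to 60 N. Pads are 18 mm wide; open, the fingers measure 123 mm over their backs; the gripper's body (75 mm by 187 mm) begins 45 mm behind the grasp point.
Start: joints at [1.251, 0.689, -0.195, 1.565, 0.157, 0.902, -0.215], TCP at [0.217, -0.586, 0.239] pointing down, gripper open.
Joint ranges: [-3.01, 3.01], [-0.46, 2.08], [-1.47, 1.51], [0.13, 2.56], [-1, 4.14], [0.04, 2.09], [-2.66, 2.66]. Speed limits (rad/s): [2.57, 2.57, 3.14, 3.14, 3.14, 3.14, 3.14].

## Interface

Orientations are given as a unit quaternion [x, y, z, w].
In Python, from plant import get_state, snapshot, finish_job, find_in gives the robot as it stands.
- The arm moves only by the shell command python3 -m creep 'ROWS' [OPENING] [FORCE]. ROWS is JSON, one flat list of numbers, 6 for each row, row after row: the shift along the tool's x, y, z in mm, then the turn, a rotation vector about the tool's x, y, z in degrees. In form: [tx, ty, tz, wx, wy, wz, tx, ty, tz, wx, wy, wz, ...]. A call has 1 to 5 rows; each row shifts and turns the pose as measured when the row begins, along the tool's axes as they then stand; what a row does not reach is not made up. A row lasts 1/12 s, in which the tool goes at most 41.7 mm and 7.16 degrees, less where a joint would pass 70% of its speed; a pose out of reach is approached as far as the arm can. A call is refused whole if a number of a shift passes 41.7 or a number of a turn 7.16, either way. A call with a gripper value outside its range is refused whole. OPENING is the finger opening in mm, from 0 to 88.1, set as the call begins (- or left out, the last holds). The fingers move at their own pace and stop on an object; FORCE is the grip in N (left out, the last holds). Time passes only in rows, so rows that do not move let the fingers close. It gives the time, the measured TCP pose, the force and the opening at its end, in the units of the state.
- get_state(): the state, without advancing time (a new reading comes with each control period).
- snapshot(name): name is "scene" or "top"; returns a dict with "color" (480x640x3 uint8, red, green, blue), "intrinsics" (3x3 intrinsics, pixels), "extrinsics" (4x4, takes a point from world to camera coordinates). Camera axes: x right, y down, z forward; pixel columns grow to the right and rows downward; lengths in m; the calibration is good to about 2 mm. A picture is of the moment at which its call begins. There is no depth.
- finish_job(): hands the job in, once; it reports no verdict.
Trained networks look in the newest picture that a camera, given by its name, has taken for a name from the list of things; names that differ only in an ending like _2 or _b are one class to them, and where a whole thing is asked for, a point or a joint stands for the part that bears it (a point fixed in the world has none). Each returns a list of dicts, best first, with "score" (0 to 1); they miss things now and then, are a little off and sometimes report something else, mostly with a low value. They report only what shows in the picture. A call takes as long as a camera call.
- find_in(thing, camera): "xy" ([column, row] in pixels, amid what is visible of it).
The state is a dict: "clock": time; "q": joint angles; "qd": joint speeds; "joint_torque": joint torques, N m; "tool_pos": TCP position; "eef_rot": TCP orientation; "contact_force": force on the tool from outside, world axes, zero at the start; "moment": the same for the moment, N m; "opening": opening from 0.0 (shut) to 1.0 (fully open).
Only numpy, scipy, OpenCV 4.12 (cv2) and the standard library are available. Lean on these libraries where they do the work, as an engineer would, in place of code of your own. Each camera call takes 0.05 s, during which the arm holds its last target.

## Working session

There is one attempt and no reset: what is moved stays moved. The work goes in short steps, Python scripts to look and compute and a shell command to move; the robot and the scene stay as the last step left them, time stands still between calls to the robot, and variables do not carry over. Pictures are saved under pics/ and viewed, and the job is handed in when it is done.

```bash
mkdir -p pics; ls; cat > h.py <<'E'
import numpy as np, cv2
from plant import *
def snap(c,n):
    s=snapshot(c); cv2.imwrite(f'pics/{n}.png',s['color'][:,:,::-1]); return s
def ray(s,uv,z):
    K=np.array(s['intrinsics']);T=np.array(s['extrinsics']);R=T[:3,:3];t=T[:3,3]
    d=R.T@np.linalg.solve(K,np.array([uv[0],uv[1],1.])); c=-R.T@t
    return c+d*(z-c[2])/d[2]
def proj(s,p):
    K=np.array(s['intrinsics']);T=np.array(s['extrinsics']);q=K@(T[:3,:3]@np.array(p)+T[:3,3]); return q[:2]/q[2]
E
python3 - <<'E'
from h import *
for c in ('top','scene'):
    s=snap(c,c+'0'); T=np.array(s['extrinsics']); print(c,'cam',(-T[:3,:3].T@T[:3,3]).round(3))
    for n in ('brass_dowel','steel_dowel'):
        for f in find_in(n,c)[:2]: print(n,f,ray(s,f['xy'],0.065).round(4),ray(s,f['xy'],0.09).round(4))
st=get_state(); print(st)
E
```

```text
pics
top cam [0.465 0.05  0.932]
brass_dowel {'xy': [254.7, 243.9], 'score': 0.75} [0.566  0.1875 0.065 ] [0.5631 0.1835 0.09  ]
steel_dowel {'xy': [367.5, 266.5], 'score': 0.53} [ 0.5265 -0.037   0.065 ] [ 0.5248 -0.0345  0.09  ]
scene cam [0.198 0.748 0.456]
brass_dowel {'xy': [271.5, 279.6], 'score': 0.63} [0.5605 0.2192 0.065 ] [0.5373 0.2531 0.09  ]
steel_dowel {'xy': [275.2, 277.8], 'score': 0.74} [0.5581 0.212  0.065 ] [0.535  0.2463 0.09  ]
steel_dowel {'xy': [350.4, 229.0], 'score': 0.54} [ 0.5219 -0.0061  0.065 ] [0.5012 0.0422 0.09  ]
{'clock': 0.3, 'q': array([ 1.25081419,  0.68942034, -0.19455504,  1.56561841,  0.15732376,
        0.90252799, -0.21509302]), 'qd': array([ 0.00061473, -0.00162216,  0.00173648, -0.00349334, -0.00135244,
        0.0009285 ,  0.00034714]), 'joint_torque': array([ 1.86456440e-03, -5.26971567e+01, -1.26501773e+00, -1.53400844e+01,
       -5.23224100e-02,  3.43050211e-03,  1.15281155e-04]), 'tool_pos': array([ 0.21644949, -0.5861198 ,  0.23845644]), 'eef_rot': array([ 9.84391216e-01,  1.75993888e-01, -8.43749722e-05, -2.80872310e-04]), 'contact_force': array([-0.19104168,  0.46877953,  1.10686138]), 'moment': array([ 0.00827889,  0.00839258, -0.02140236]), 'opening': 0.9980972924586955}
```

View pics/top0.png

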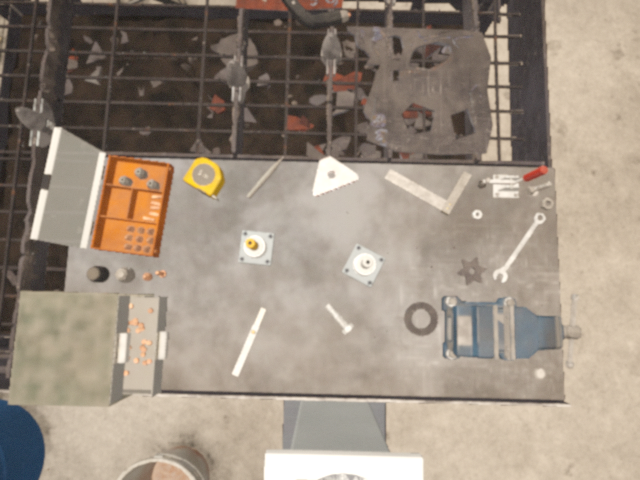

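View pics/scene0.png

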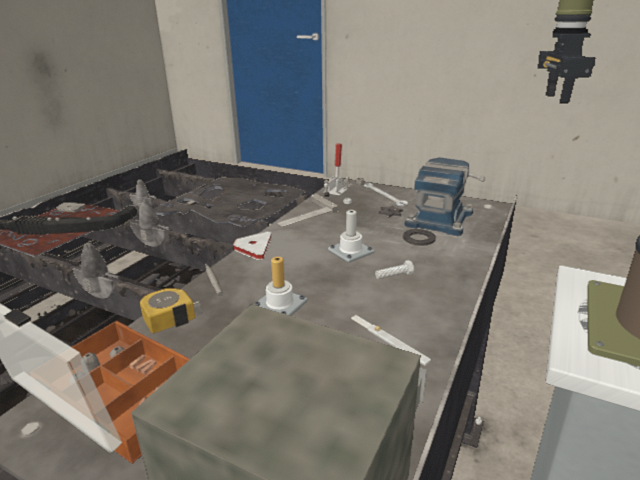

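```bash
python3 - <<'E'
from h import *
a=cv2.imread('pics/top0.png')[220:290,220:400]; b=cv2.imread('pics/scene0.png')[195:320,240:390]
cv2.imwrite('pics/zt.png',cv2.resize(a,None,fx=4,fy=4,interpolation=2)); cv2.imwrite('pics/zs.png',cv2.resize(b,None,fx=4,fy=4,interpolation=2))
for n,(x0,x1,y0,y1) in {'top':(235,275,228,262),'scene':(262,295,250,290)}.items():
    im=cv2.imread(f'pics/{n}0.png'); h=cv2.cvtColor(im,cv2.COLOR_BGR2HSV)
    m=((h[...,0]>8)&(h[...,0]<30)&(h[...,1]>110)&(h[...,2]>50))[y0:y1,x0:x1]
    v,u=np.nonzero(m); print(n,len(u),u.min()+x0,u.max()+x0,v.min()+y0,v.max()+y0,u.mean()+x0,v.mean()+y0)
E
```

```text
top 78 246 256 239 248 251.2948717948718 243.7051282051282
scene 324 271 283 257 286 277.47222222222223 271.53395061728395
```

View pics/zt.png

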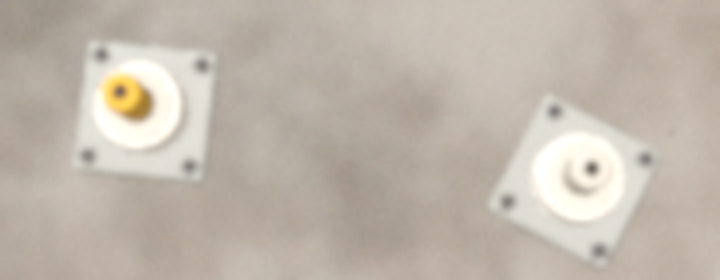

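View pics/zs.png

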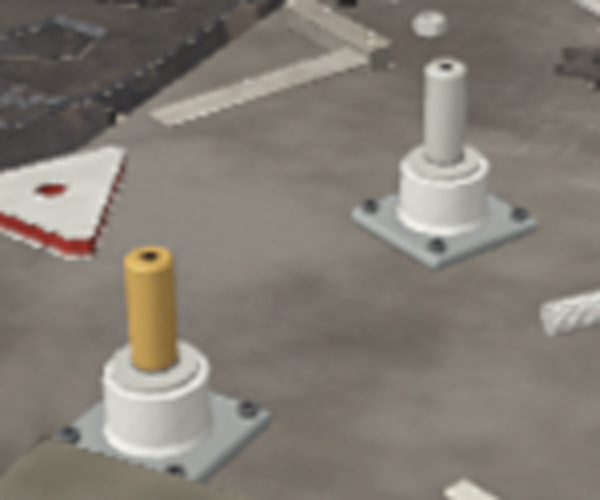

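```bash
python3 - <<'E'
from h import *
from scipy.spatial.transform import Rotation as Rn
t=snapshot('top'); s=snapshot('scene')
print('top hole',ray(t,(249.7,242.7),.09)); print('base',ray(t,(256.1,247.5),.008)); print('rim',ray(t,(220+138/4-.4,220+104/4-.4),.038))
print('scene hole',ray(s,(277.1,258.9),.09)); print('scene mid',ray(s,(277.5,271.5),.065))
print('steel top', ray(t,(367.5,261.7),.09))
P=[]; 
for c in [(90,42),(216,53),(202,181),(75,168)]: print(ray(t,(220+c[0]/4-.4,220+c[1]/4-.4),.008).round(4))
st=get_state(); print(Rn.from_quat(st['eef_rot']).as_matrix().round(3), st['clock'])
E
```

```text
top hole [0.56514982 0.19323083 0.09      ]
base [0.56500026 0.19320401 0.008     ]
rim [0.56556864 0.19281212 0.038     ]
scene hole [0.56323975 0.19528273 0.09      ]
scene mid [0.56517458 0.19351598 0.065     ]
steel top [ 0.5339881  -0.03437276  0.09      ]
[0.6014 0.2246 0.008 ]
[0.5972 0.1574 0.008 ]
[0.529  0.1622 0.008 ]
[0.5342 0.2292 0.008 ]
[[ 0.938  0.347 -0.   ]
 [ 0.347 -0.938  0.   ]
 [ 0.    -0.    -1.   ]] 0.4
```

```bash
python3 -m creep '[34,-19,0,0,0,0,34,-19,0,0,0,0,34,-19,0,0,0,0,34,-19,0,0,0,0,34,-19,0,0,0,0]' 88
```

```text
clock: 0.82
tool_pos: [0.3377, -0.4445, 0.2369]
eef_rot: [0.986, 0.164, -0.003, 0.004]
contact_force: [1.0, -0.6, 0.0]
opening: 0.998
```

```bash
python3 -m creep '[36,-20,0,0,0,0,36,-20,0,0,0,0,36,-20,0,0,0,0,36,-20,0,0,0,0,36,-20,0,0,0,0]' 88
```

```text
clock: 1.23
tool_pos: [0.477, -0.2885, 0.2358]
eef_rot: [0.987, 0.163, -0.003, 0.005]
contact_force: [0.6, -1.0, 0.3]
opening: 0.996
```

```bash
cat > d.py <<'E'
import sys
from h import *
from scipy.spatial.transform import Rotation as Rn
tgt=np.array([float(v) for v in sys.argv[1:4]])
st=get_state(); R=Rn.from_quat(st['eef_rot']); M=R.as_matrix()
print('pos',st['tool_pos'].round(4),'clock',st['clock'],'tool mm',(M.T@(tgt-st['tool_pos'])*1000).round(1))
z=M[:,2]; ax=np.cross(z,[0,0,-1.]); print('tilt fix deg (tool)',np.degrees(M.T@ax).round(2),'yaw x',M[:,0].round(3),'F',st['contact_force'].round(1),'open',round(st['opening']*88.1,1))
print('q',st['q'].round(2))
E
python3 d.py 0.565 0.1933 0.20
```

```text
pos [ 0.477  -0.2885  0.2358] clock 1.2333 tool mm [ 238.7 -428.    30.8]
tilt fix deg (tool) [ 0.46  0.39 -0.  ] yaw x [ 0.947  0.322 -0.007] F [ 0.6 -1.   0.3] open 87.7
q [ 0.54  0.6  -0.14  1.78  0.13  0.77 -0.91]
```

```bash
python3 -m creep '[20,-35,0,0,0,0,20,-35,0,0.2,0.2,0,20,-35,0,0.2,0.2,0,20,-35,0,0,0,0,20,-35,0,0,0,0]' 88
```

```text
clock: 1.65
tool_pos: [0.522, -0.0852, 0.2352]
eef_rot: [0.987, 0.163, 0.004, 0.002]
contact_force: [0.6, 0.0, -0.2]
opening: 1.004
```

```bash
python3 -m creep '[20,-35,0,0,0,0,20,-35,0,0,0,0,20,-35,0,0,0,0,20,-35,0,0,0,0,20,-35,0,0,0,0]' 88; python3 d.py 0.565 0.1933 0.20
```

```text
clock: 2.07
tool_pos: [0.5602, 0.1199, 0.2362]
eef_rot: [0.987, 0.164, 0.005, 0.002]
contact_force: [1.5, 0.1, 0.2]
opening: 1.0
pos [0.5602 0.1199 0.2362] clock 2.0667 tool mm [ 27.9 -68.2  36.1]
tilt fix deg (tool) [ 0.31 -0.57  0.  ] yaw x [0.946 0.323 0.01 ] F [1.5 0.1 0.2] open 88.1
q [-0.24  0.61 -0.09  1.74  0.08  0.78 -1.61]
```

```bash
python3 -m creep '[14,-34,10,0.3,-0.5,0,14,-34,10,0,0,0,0,0,10,0,0,0,0,0,0,0,0,0]' 88; python3 d.py 0.565 0.1933 0.12; python3 - <<'E'
from h import *
snap('top','t1');snap('scene','s1')
E
```

```text
clock: 2.4
tool_pos: [0.5652, 0.2121, 0.2062]
eef_rot: [0.985, 0.172, 0.004, -0.005]
contact_force: [0.6, -0.9, 0.1]
opening: 0.999
pos [0.5652 0.2121 0.2062] clock 2.4 tool mm [-7.4 18.3 86. ]
tilt fix deg (tool) [-0.46 -0.52  0.  ] yaw x [0.941 0.338 0.009] F [ 0.6 -0.9  0.1] open 88.0
q [-0.38  0.69 -0.09  1.68  0.07  0.76 -1.72]
```

View pics/s1.png

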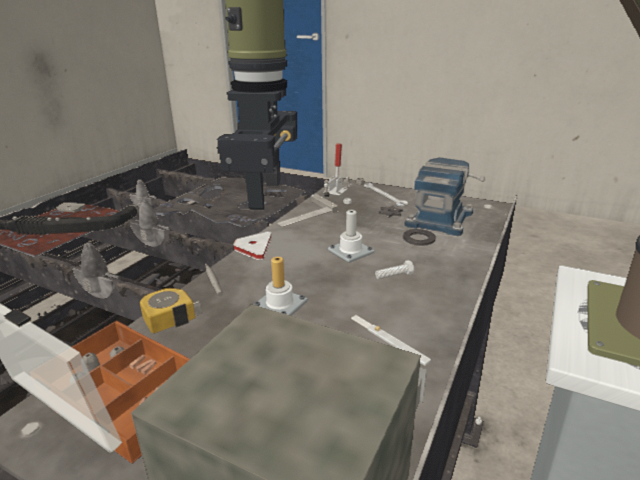

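The arm hangs above and behind the brass dowel (dowel top at about 278,258), and both gauges are home. Next I'll centre over it at z 0.12.

```bash
python3 -m creep '[-4,9,15,-0.2,-0.2,0,-3,7,20,-0.2,-0.2,0,0,0,20,0,0,0,0,0,15,0,0,0,0,0,0,0,0,0]' 88; python3 d.py 0.565 0.1933 0.051
```

```text
clock: 2.92
tool_pos: [0.5701, 0.1857, 0.1411]
eef_rot: [0.986, 0.165, 0.007, 0.0]
contact_force: [-0.3, -0.5, -0.6]
opening: 1.0
pos [0.5701 0.1857 0.1411] clock 2.9167 tool mm [-3.6 -9.1 90. ]
tilt fix deg (tool) [ 0.15 -0.77  0.  ] yaw x [0.945 0.326 0.013] F [-0.3 -0.5 -0.6] open 88.1
q [-0.35  0.78 -0.07  1.75  0.09  0.61 -1.72]
```

```bash
python3 -m creep '[-3,-4,8,0,-0.7,0,-1,-2,8,0,0,0,0,0,8,0,0,0,0,0,0,0,0,0,0,0,0,0,0,0]' 88; python3 d.py 0.565 0.1933 0.051
```

```text
clock: 3.33
tool_pos: [0.5669, 0.1866, 0.1187]
eef_rot: [0.987, 0.162, 0.003, 0.002]
contact_force: [-0.6, 1.2, 0.5]
opening: 0.997
pos [0.5669 0.1866 0.1187] clock 3.3333 tool mm [-0.  -7.2 67.7]
tilt fix deg (tool) [ 0.25 -0.29  0.  ] yaw x [0.947 0.32  0.005] F [-0.6  1.2  0.5] open 87.9
q [-0.36  0.81 -0.06  1.76  0.09  0.57 -1.73]
```

```bash
python3 -m creep '[0,-4,2,0.3,-0.3,0,0,-3,10,0,0,0,0,-1,10,0,0,0,0,0,8,0,0,0,0,0,0,0,0,0]' 88; python3 d.py 0.565 0.1933 0.051
```

```text
clock: 3.75
tool_pos: [0.5651, 0.1964, 0.0873]
eef_rot: [0.987, 0.163, 0.001, -0.001]
contact_force: [0.1, -0.2, -0.9]
opening: 0.996
pos [0.5651 0.1964 0.0873] clock 3.75 tool mm [-1.2  3.  36.3]
tilt fix deg (tool) [-0.13 -0.15  0.  ] yaw x [0.947 0.321 0.003] F [ 0.1 -0.2 -0.9] open 87.8
q [-0.37  0.86 -0.06  1.77  0.09  0.51 -1.74]
```

```bash
python3 -m creep '[-1,1,10,0,0,0,0,1,10,0,0,0,0,0,8,0,0,0,0,0,4,0,0,0,0,0,0,0,0,0]' 88; python3 d.py 0.565 0.1933 0.051; python3 - <<'E'
from h import *
for c in ('top','scene'): snap(c,c[0]+'2')
a=cv2.imread('pics/s2.png')[150:320,200:400]; cv2.imwrite('pics/z2.png',cv2.resize(a,None,fx=3.5,fy=3.5,interpolation=2))
E
```

```text
clock: 4.17
tool_pos: [0.564, 0.1936, 0.0504]
eef_rot: [0.987, 0.163, 0.0, -0.001]
contact_force: [-0.5, 0.2, -0.2]
opening: 1.001
pos [0.564  0.1936 0.0504] clock 4.1667 tool mm [ 0.8  0.6 -0.6]
tilt fix deg (tool) [-0.1  -0.02  0.  ] yaw x [0.947 0.321 0.   ] F [-0.5  0.2 -0.2] open 88.2
q [-0.38  0.92 -0.06  1.78  0.1   0.44 -1.74]
```

View pics/z2.png

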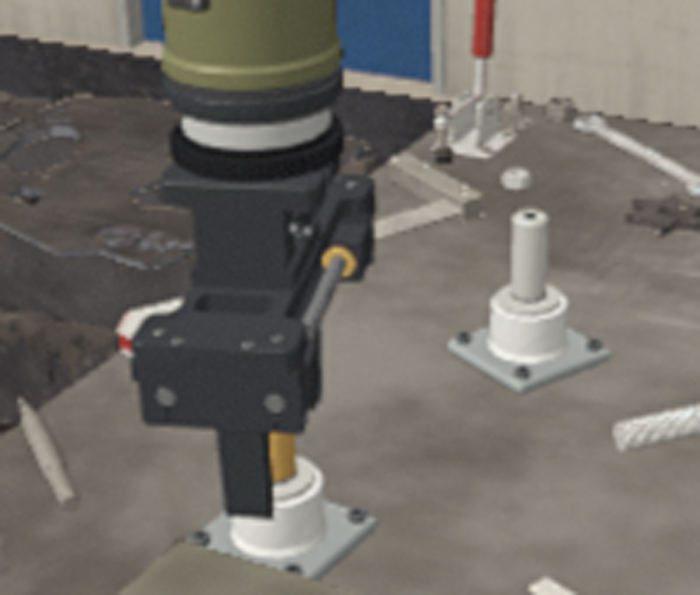

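The fingers straddle the brass dowel just above the rim, with the visible finger at crop (245,470). Closing now.

```bash
python3 -m creep '[0,0,0,0,0,0,0,0,0,0,0,0,0,0,0,0,0,0,0,0,0,0,0,0,0,0,0,0,0,0]' 0 50; python3 -m creep '[0,0,0,0,0,0,0,0,0,0,0,0,0,0,0,0,0,0]'; python3 d.py 0.565 0.1933 0.051
```

```text
clock: 4.68
tool_pos: [0.5659, 0.1943, 0.0531]
eef_rot: [0.987, 0.163, 0.002, -0.001]
contact_force: [0.6, -0.3, -0.7]
opening: 0.642
clock: 4.93
tool_pos: [0.5662, 0.1945, 0.0537]
eef_rot: [0.987, 0.163, 0.003, -0.002]
contact_force: [0.1, -0.6, 0.6]
opening: 0.418
pos [0.5662 0.1945 0.0537] clock 4.9333 tool mm [-1.5  0.7  2.7]
tilt fix deg (tool) [-0.12 -0.35  0.  ] yaw x [0.947 0.321 0.006] F [ 0.1 -0.6  0.6] open 36.8
q [-0.37  0.91 -0.06  1.78  0.1   0.44 -1.74]
```

```bash
python3 -m creep '[-1.5,0.7,2,0,-0.3,0,0,0,0,0,0,0,0,0,0,0,0,0]'; python3 -m creep '[0,0,0,0,0,0,0,0,0,0,0,0]'; python3 d.py 0.565 0.1933 0.051
```

```text
clock: 5.18
tool_pos: [0.5649, 0.1938, 0.0517]
eef_rot: [0.987, 0.163, 0.0, -0.001]
contact_force: [-0.6, 1.0, 2.9]
opening: 0.211
clock: 5.35
tool_pos: [0.5649, 0.1938, 0.0517]
eef_rot: [0.987, 0.163, 0.0, -0.001]
contact_force: [-0.2, -0.5, 0.5]
opening: 0.21
pos [0.5649 0.1938 0.0517] clock 5.35 tool mm [-0.   0.5  0.7]
tilt fix deg (tool) [-0.16 -0.05  0.  ] yaw x [0.947 0.321 0.001] F [-0.2 -0.5  0.5] open 18.5
q [-0.37  0.92 -0.06  1.78  0.1   0.45 -1.74]
```

```bash
python3 -m creep '[0,0,-2,0,0,0,0,0,-2,0,0,0]'; python3 d.py 0.5649 0.1938 0.0617
```

```text
clock: 5.52
tool_pos: [0.5649, 0.1937, 0.0546]
eef_rot: [0.987, 0.163, -0.0, -0.001]
contact_force: [1.0, 0.3, -8.5]
opening: 0.212
pos [0.5649 0.1937 0.0546] clock 5.5167 tool mm [ 0.  -0.1 -7.1]
tilt fix deg (tool) [-0.16 -0.03 -0.  ] yaw x [0.947 0.321 0.   ] F [ 1.   0.3 -8.5] open 18.7
q [-0.37  0.91 -0.06  1.78  0.1   0.45 -1.74]
```

Rise of 2.9 mm at 8.5 N, as the spring predicts (8.6 N), so the grip is not slipping.

```bash
python3 -m creep '[0,0,-3,0,0,0,0,0,-2.5,0,0,0,0,0,-2,0,0,0]'; python3 d.py 0.5649 0.1938 0.0627
```

```text
clock: 5.77
tool_pos: [0.5648, 0.1938, 0.0603]
eef_rot: [0.987, 0.163, -0.0, -0.001]
contact_force: [3.6, 1.5, -13.3]
opening: 0.211
pos [0.5648 0.1938 0.0603] clock 5.7667 tool mm [ 0.1 -0.  -2.4]
tilt fix deg (tool) [-0.17  0.02 -0.  ] yaw x [ 0.947  0.321 -0.   ] F [  3.6   1.5 -13.3] open 18.6
q [-0.37  0.9  -0.06  1.78  0.1   0.46 -1.74]
```

```bash
python3 -m creep '[0,0,-2.5,0,0,0,0,0,-0.5,0,0,0]'; python3 d.py 0.5649 0.1938 0.0627;  python3 - <<'E'
from h import *
snap('scene','s3')
a=cv2.imread('pics/s3.png')[220:320,230:330]; cv2.imwrite('pics/z3.png',cv2.resize(a,None,fx=5,fy=5,interpolation=2))
E
```

```text
clock: 5.93
tool_pos: [0.5648, 0.1937, 0.0625]
eef_rot: [0.987, 0.163, -0.001, -0.001]
contact_force: [3.6, 1.0, -15.3]
opening: 0.213
pos [0.5648 0.1937 0.0625] clock 5.9333 tool mm [ 0.1 -0.  -0.2]
tilt fix deg (tool) [-0.18  0.04 -0.  ] yaw x [ 0.947  0.321 -0.001] F [  3.6   1.  -15.3] open 18.7
q [-0.37  0.9  -0.06  1.78  0.1   0.47 -1.74]
```

View pics/z3.png

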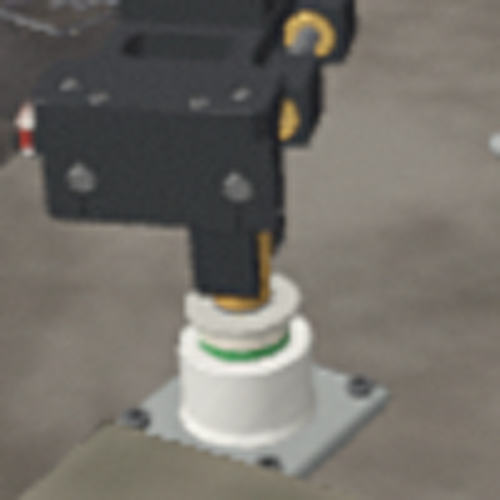

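The green band shows at crop (245,350) below the white one, with no red, and rise and force agree (10.8 mm, 15.3 N). Next I'll hold, in short calls so I can watch for drift.

```bash
python3 -m creep '[0,0,-0.3,0,0,0,0,0,0,0,0,0,0,0,0,0,0,0]'
```

```text
clock: 6.23
tool_pos: [0.5648, 0.1937, 0.062]
eef_rot: [0.987, 0.163, -0.001, -0.001]
contact_force: [2.9, 0.8, -15.3]
opening: 0.212
```

```bash
python3 -m creep '[0,0,0,0,0,0,0,0,0,0,0,0,0,0,0,0,0,0,0,0,0,0,0,0]'
```

```text
clock: 6.57
tool_pos: [0.5648, 0.1938, 0.0618]
eef_rot: [0.987, 0.163, -0.001, -0.001]
contact_force: [3.7, 1.0, -15.1]
opening: 0.215
```

```bash
python3 -m creep '[0,0,0,0,0,0,0,0,0,0,0,0,0,0,0,0,0,0,0,0,0,0,0,0,0,0,0,0,0,0]'
```

```text
clock: 6.98
tool_pos: [0.5648, 0.1937, 0.0619]
eef_rot: [0.987, 0.163, -0.001, -0.001]
contact_force: [4.3, 0.6, -15.0]
opening: 0.212
```

```bash
python3 -m creep '[0,0,0,0,0,0,0,0,0,0,0,0,0,0,0,0,0,0,0,0,0,0,0,0]'; python3 d.py 0.5649 0.1938 0.0517
```

```text
clock: 7.32
tool_pos: [0.5648, 0.1938, 0.0619]
eef_rot: [0.987, 0.163, -0.001, -0.001]
contact_force: [3.4, 1.4, -14.9]
opening: 0.212
pos [0.5648 0.1938 0.0619] clock 7.3167 tool mm [ 0.1  0.1 10.2]
tilt fix deg (tool) [-0.18  0.05  0.  ] yaw x [ 0.947  0.322 -0.001] F [  3.4   1.4 -14.9] open 18.6
q [-0.37  0.9  -0.06  1.78  0.1   0.47 -1.74]
```

Held for over 1.3 s. Lowering now.

```bash
python3 -m creep '[0,0,2.5,0,0,0,0,0,2.5,0,0,0,0,0,2.5,0,0,0,0,0,1.5,0,0,0]'; python3 d.py 0.5649 0.1938 0.0517
```

```text
clock: 7.65
tool_pos: [0.5649, 0.1938, 0.0536]
eef_rot: [0.987, 0.163, -0.0, -0.001]
contact_force: [0.7, 0.8, -7.3]
opening: 0.211
pos [0.5649 0.1938 0.0536] clock 7.65 tool mm [ 0.  -0.   1.9]
tilt fix deg (tool) [-0.17  0.03 -0.  ] yaw x [ 0.947  0.321 -0.   ] F [ 0.7  0.8 -7.3] open 18.6
q [-0.37  0.91 -0.06  1.78  0.1   0.45 -1.74]
```

```bash
python3 -m creep '[0,0,1.5,0,0,0,0,0,1,0,0,0]'; python3 d.py 0.5649 0.1938 0.0517;python3 - <<'E'
from h import *
snap('scene','s4')
a=cv2.imread('pics/s4.png')[220:320,230:330]; cv2.imwrite('pics/z4.png',cv2.resize(a,None,fx=5,fy=5,interpolation=2))
E
```

```text
clock: 7.82
tool_pos: [0.5648, 0.1938, 0.0517]
eef_rot: [0.987, 0.163, -0.0, -0.001]
contact_force: [1.1, 1.0, 0.7]
opening: 0.21
pos [0.5648 0.1938 0.0517] clock 7.8167 tool mm [ 0.1  0.  -0. ]
tilt fix deg (tool) [-0.17  0.02 -0.  ] yaw x [ 0.947  0.321 -0.   ] F [1.1 1.  0.7] open 18.5
q [-0.37  0.92 -0.06  1.78  0.1   0.45 -1.74]
```

View pics/z4.png

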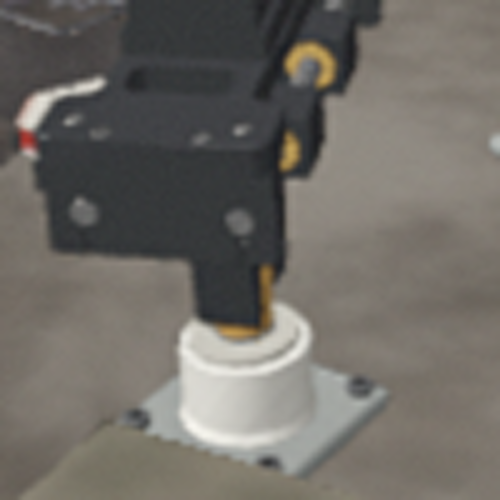

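The rim sits on the housing at crop (245,345) with no bands showing, and the spring load is gone. The dowel is home and still gripped. Next I'll release.

```bash
python3 -m creep '[0,0,0,0,0,0,0,0,0,0,0,0,0,0,0,0,0,0]'; python3 -m creep '[0,0,0,0,0,0,0,0,0,0,0,0,0,0,0,0,0,0,0,0,0,0,0,0,0,0,0,0,0,0]' 88; python3 -m creep '[0,0,0,0,0,0,0,0,0,0,0,0,0,0,0,0,0,0,0,0,0,0,0,0,0,0,0,0,0,0]'; python3 d.py 0.565 0.1933 0.16
```

```text
clock: 8.12
tool_pos: [0.5649, 0.1937, 0.0524]
eef_rot: [0.987, 0.163, -0.0, -0.001]
contact_force: [0.9, 1.0, -6.8]
opening: 0.213
clock: 8.53
tool_pos: [0.5648, 0.1933, 0.0546]
eef_rot: [0.987, 0.163, -0.0, -0.001]
contact_force: [-0.5, 0.6, -0.6]
opening: 0.565
clock: 8.95
tool_pos: [0.5649, 0.1932, 0.0552]
eef_rot: [0.987, 0.163, 0.0, -0.001]
contact_force: [0.3, 0.8, -0.3]
opening: 0.944
pos [0.5649 0.1932 0.0552] clock 8.95 tool mm [   0.2   -0.3 -104.8]
tilt fix deg (tool) [-0.12 -0.03  0.  ] yaw x [0.947 0.321 0.001] F [ 0.3  0.8 -0.3] open 83.1
q [-0.37  0.91 -0.06  1.78  0.1   0.45 -1.74]
```

```bash
python3 -m creep '[0,0,-12,0,0,0,0,0,-20,0,0,0,0,0,-25,0,0,0,0,0,-25,0,0,0,0,0,-25,0,0,0]'; python3 -m creep '[0,0,-25,0,0,0,0,0,-15,0,0,0,0,0,0,0,0,0,0,0,0,0,0,0]'; python3 d.py 0.565 0.1933 0.2; python3 - <<'E'
from h import *
snap('scene','s5')
a=cv2.imread('pics/s5.png')[150:320,200:400]; cv2.imwrite('pics/z5.png',cv2.resize(a,None,fx=3.5,fy=3.5,interpolation=2))
E
```

```text
clock: 9.37
tool_pos: [0.5609, 0.1915, 0.163]
eef_rot: [0.987, 0.163, -0.006, 0.0]
contact_force: [0.6, 1.2, -0.7]
opening: 1.001
clock: 9.7
tool_pos: [0.5641, 0.1926, 0.2139]
eef_rot: [0.987, 0.163, 0.0, -0.001]
contact_force: [-0.4, 0.0, -0.0]
opening: 0.998
pos [0.5641 0.1926 0.2139] clock 9.7 tool mm [ 1.1 -0.4 13.9]
tilt fix deg (tool) [-0.12 -0.02 -0.  ] yaw x [0.947 0.321 0.   ] F [-0.4  0.  -0. ] open 88.0
q [-0.36  0.68 -0.08  1.69  0.07  0.78 -1.72]
```

View pics/z5.png

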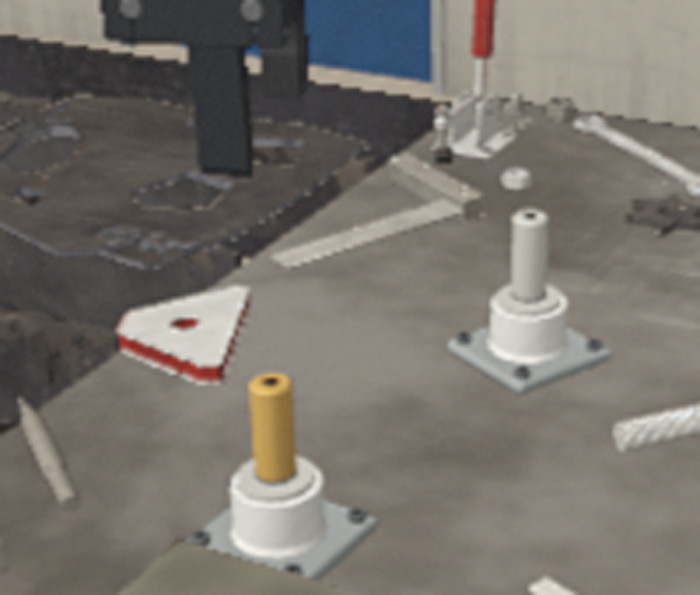

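Both dowels are home, with the brass one's top at crop (270,380) and the steel one's at (530,217). The gripper is clear of both.

```bash
python3 -c "from plant import *; print(finish_job())"
```

```text
the job is handed in; nothing more can be done
None
```

I pulled the brass dowel into the green, held it there, lowered it home in the grip, let go and handed the job in at about 9.7 s. It gave no verdict.

- **Pull and hold:** I gripped it at 50 N and pulled to a rise of 10 to 11 mm at about 15 N, close to the expected spring force. The picture taken at the start of the hold shows the green band and no red. I held it there for more than 1.3 s, and the rise stayed between 10.1 and 10.8 mm.
- **Lowering and release:** I lowered it until the spring load was gone and the rim sat on the housing, then opened the fingers. In the 0.25 s before they opened, the tool crept up about 0.7 mm under a 6.8 N load. That is inside the 2.5 mm limit, and the spring pulled the dowel back on release.
- **Last checks:** The final picture shows both dowels home and no bands showing. The steel dowel was never touched. The gripper was open and well clear, with the tool tip at z = 0.214 m and the force reading near zero.

No check failed. The one disagreement was the jaw opening, which read about 18.6 mm on the 20 mm pin.

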